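# Turn the small box bottom-up onto the finishing rack

### The job

The base of the small open wooden box is to be finished next: turn the box upside down and set it down, open side down, on the finishing rack, across both rails, level and near the middle of the rack. Set it down rather than dropping it, let go of it, and leave the other things on the bench where they are.

Things in the scene. Friction and masses are not known exactly. Their poses are not given: they have to be found in the camera images.
- small_box: small open-topped box of mid-brown wood, loose, 60 x 60 mm and 54 mm high, walls and bottom 6 mm thick, 0.08-0.17 kg; starts on the bench open side up. Origin at the centre of its outer bottom; z points from the bottom out of the open side, x and y square to its side walls. Stands steadily on bottom, sides or rim; it may be set on a side on the bench and regripped, to turn it in two steps
- rack: low finishing rack of pale wood, fixed to the bench: two parallel rails 170 mm long (along its x), 12 mm wide, centre lines 40 mm apart (at y = -20 and +20 mm), on two cross feet 90 mm long; rail tops 36 mm above the bench. Origin on the bench under its middle, z up
- rack_top (a point): middle of the rack, halfway between the rails, at the height of the rail tops (36 mm above the bench); axes as the rack's
- wax_tin: round tin with a lid, 73 mm across, 30 mm high, loose bystander; origin under its centre
- tape_measure: tape measure in a yellow case, 71 x 76 mm, 34 mm high, loose bystander; origin under its centre
- sanding_block: sanding block, 66 x 112 mm, 30 mm high, loose bystander; origin under its centre
- red_driver: screwdriver with red and black handle, 228 mm long, 29 mm thick, lying flat, loose bystander; origin under its middle
There are look-alikes about, which are no part of the job. What is meant by the small_box is not grey or purple, and is the smaller of those in its own colour.

How it is judged:
By the outcome, as a careful person would: the job done as asked, in the order asked, and still so for the second after the job is handed in, with the robot touching nothing.
It also fails if it takes over 72 s, if anything falls off the work surface, if the arm or the gripper's body presses on something with over 40 N, if the wrist force passes 120 N, or if a joint passes its speed limit or range.

### The arm

A 6-joint arm with a two-finger parallel gripper is mounted at the origin on a cart in front of the work surface, level with it; the furniture and walls round the work are solid. World frame = base frame: x ahead of the robot, y to its left, z up, the work surface at z = 0. Lengths are in m, angles in degrees, forces in N, time in s.
With the tool pointing down it reaches from about 0.35 to 0.875 m from the base axis. Payload 4.2 kg.
Tool frame: the origin (TCP) lies midway between the tips of the shut fingers; the grasp point (between the pads) lies 19 mm behind it; z points along the fingers, y is the line along which they close (so a half turn about z gives the same grasp; the last joint's range is limited). The gripper opens to 87 mm and grips with 3 to 60 N. Pads are 19 mm wide; open, the fingers measure 117 mm over their backs; the gripper's body (75 mm by 190 mm) begins 51 mm behind the grasp point.
Start: joints at [-62.361, 22.042, 0.453, 0, -68.411, -14.817], TCP at [0.139, -0.609, 0.223] pointing down, gripper open.
Joint ranges: [-179.83, 179.83], [-69.29, 118.12], [-61.27, 80.66], [-181.25, 117.63], [-171.15, -9.14], [-177.46, 177.46]. Speed limits (degrees/s): [159.86, 159.86, 180, 180, 180, 180].

### API

Orientations are given as [roll, pitch, yaw] about the fixed x, y, z axes, in that order (R = Rz(yaw) Ry(pitch) Rx(roll)).
In Python, from workcell import env gives the robot as it stands. The module is installed in compiled form; this text tells all that it offers. Calls block until the motion is done:
- env.goto(position, orientation): joint-space move of the TCP to a pose.
- env.move_straight(position, rotation=None, rate=0.15, force_limit=None): straight line of the TCP; rotation=None keeps the orientation; rate is the mean speed in m/s. With force_limit (N) it stops when the force on the tool has changed by that much, and returns True; else False.
- env.set_joints(angles): joint-space move.
- env.gripper_to(opening, grasp_force=None): opening from 0.0 (shut) to 1.0 (fully open); grasp_force is the grip in N (None keeps the last); returns when the fingers have stopped.
- env.dwell(seconds).
- env.inverse_kinematics(position, orientation): joint angles nearest the present ones, or None.
- env.read_state(): the state.
- env.grab_frame(name): name is "scene" or "side" or "wrist"; returns a dict with "image" (400x640x3 uint8, blue, green, red), "fx", "fy", "cx", "cy" (pixels), "position" and "orientation" of the camera in the world. Camera axes: x right, y up, looking along -z (the intrinsics and any distortion apply to the point x, -y, -z); pixel columns grow to the right and rows downward; lengths in m; the calibration is good to about 2 mm. The wrist camera is an equidistant fisheye: a pixel r from the principal point sees the ray r / f radians off the axis. A picture is of the moment at which its call begins. There is no depth.
A pose or a line that the arm cannot do raises env.Unreachable and nothing moves.
- env.close_job(): hands the job in; it is judged then, once.
Trained networks look in a picture, given as the dict that the camera call returned (one of the last four; its "shot" number tells which), for a name from the list of things; names that differ only in an ending like _2 or _b are one class to them, and where a whole thing is asked for, a point or a joint stands for the part that bears it (a point fixed in the world has none). Each returns a list of dicts, best first, with "score" (0 to 1); they miss things now and then, are a little off and sometimes report something else, mostly with a low value. They report only what shows in the picture. A call takes as long as a camera call. They do not tell look-alikes from the thing itself.
- env.search_frame(picture, thing): "xyz" ([x, y, z] in m, in world coordinates, good to about 4 mm: the middle of the surface that is visible of it).
- env.trace(picture, thing): "mask" (400x640 bool, what is visible of it).
The state is a dict: "clock": time; "joint_positions": joint angles; "qvel": joint speeds; "joint_torque": joint torques, N m; "position": TCP position; "tool_rot": TCP orientation; "force": force on the tool from outside, world axes, zero at the start; "wrist_torque": the same for the moment, N m; "opening": opening from 0.0 (shut) to 1.0 (fully open); "finger_force": force on a finger pad.
Only numpy, scipy, OpenCV 4.12 (cv2) and the standard library are available. Lean on these libraries where they do the work, as an engineer would, in place of code of your own. Each camera call takes 0.05 s, during which the arm holds its last target. There are 200 camera calls.

## Working session

There is one attempt and no reset: what is moved stays moved. The work goes in short steps, each a Python script; the robot and the scene stay as the last script left them, time stands still between calls to the robot, and variables do not carry over. Pictures are saved under pics/ and viewed, at most 10 in all, crops included, and the job is handed in when it is done.

```bash
mkdir -p pics; python3 - <<'E'
from workcell import env
import cv2, numpy as np
a=env.grab_frame("scene"); b=env.grab_frame("side")
for f,n in((a,"scene"),(b,"side")):
    cv2.imwrite(f"pics/{n}0.png",f["image"]); print(n,f["fx"],f["cx"],f["cy"],f["position"],f["orientation"],f.keys())
    for t in("small_box","rack","wax_tin","tape_measure","sanding_block","red_driver"):
        print(t,[(round(d["score"],2),np.round(d["xyz"],3).tolist()) for d in env.search_frame(f,t)])
E
```

```text
scene 465.16988167775094 325.43953574831227 198.40251552238226 [-0.27239001 -1.07950777  0.86514284] [ 59.65885098  -1.3805898  -35.47559478] dict_keys(['image', 'fx', 'fy', 'cx', 'cy', 'position', 'orientation', 'shot'])
small_box [(0.81, [0.336, 0.061, 0.037]), (0.68, [0.634, 0.234, 0.051]), (0.58, [0.463, 0.191, 0.039]), (0.57, [0.38, 0.42, 0.044])]
rack [(0.57, [0.587, -0.227, 0.013])]
wax_tin [(0.73, [0.454, 0.002, 0.035])]
tape_measure [(0.15, [0.455, 0.003, 0.033])]
sanding_block [(0.9, [0.519, 0.441, 0.026])]
red_driver [(0.78, [0.566, -0.38, 0.016]), (0.22, [0.454, 0.0, 0.033])]
side 394.7999545975804 321.06965077422814 201.8145965833421 [0.09042532 1.20279945 0.7793396 ] [ 6.10424054e+01 -4.55704832e-02 -1.60870443e+02] dict_keys(['image', 'fx', 'fy', 'cx', 'cy', 'position', 'orientation', 'shot'])
small_box [(0.95, [0.641, 0.286, 0.048]), (0.95, [0.363, 0.498, 0.05]), (0.9, [0.338, 0.096, 0.04]), (0.87, [0.466, 0.227, 0.036]), (0.62, [0.516, -0.209, 0.029])]
rack [(0.8, [0.52, -0.209, 0.025]), (0.65, [0.564, -0.344, 0.018])]
wax_tin [(0.63, [0.458, 0.035, 0.027])]
tape_measure [(0.81, [0.656, 0.1, 0.029])]
sanding_block [(0.64, [0.518, 0.476, 0.027])]
red_driver [(0.73, [0.466, 0.223, 0.036]), (0.55, [0.564, -0.346, 0.02])]
```

View pics/scene0.png

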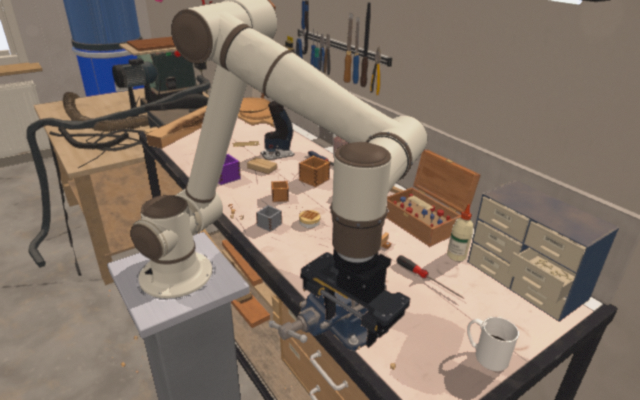

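View pics/side0.png

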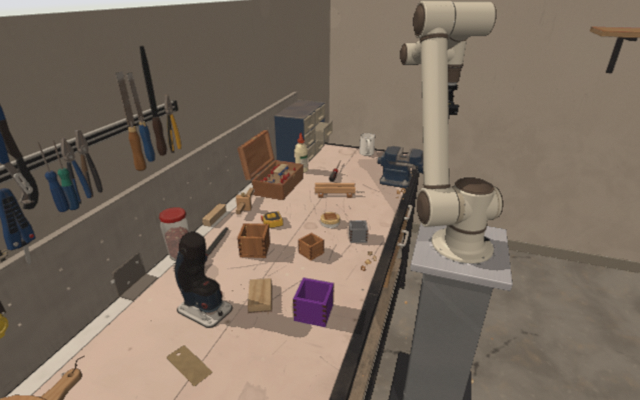

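Scene view: the arm hides the rack. Side view: the rack is at about (335,188), with the tin, tape and driver nearby. Candidates in the side view:
- purple box (313,302)
- grey box (358,231)
- larger brown box (254,240)
- smaller brown box (311,246)

The smaller brown box at about (0.463, 0.209) fits the description. I'll check it close up with the wrist camera, and look at the rack too.

```bash
cat > h.py <<'E'
from workcell import env
import cv2, numpy as np
from scipy.spatial.transform import Rotation as R
def rot(o): return R.from_euler('xyz',o,degrees=True)
def ray(f,u,v,fish):
    x,y=(u-f["cx"])/f["fx"],(v-f["cy"])/f["fy"]
    if fish:
        r=np.hypot(x,y); s=np.sin(r)/max(r,1e-9); d=np.array([x*s,-y*s,-np.cos(r)])
    else: d=np.array([x,-y,-1.])
    return rot(f["orientation"]).apply(d)
def hit(f,u,v,z,fish):
    d=ray(f,u,v,fish); p=np.array(f["position"]); return p+d*(z-p[2])/d[2]
def proj(f,P,fish):
    c=rot(f["orientation"]).inv().apply(np.atleast_2d(P)-f["position"]); x,y,z=c[:,0],-c[:,1],-c[:,2]
    if fish:
        q=np.hypot(x,y); k=np.arctan2(q,z)/np.maximum(q,1e-9)
    else: k=1/z
    return np.c_[f["fx"]*x*k+f["cx"],f["fy"]*y*k+f["cy"]]
def topdown(f,cx,cy,z,half,n,fish):
    "rectified view of plane z: column=x grows right, row=y grows up"
    g=np.linspace(-half,half,n); X,Y=np.meshgrid(cx+g,cy-g)
    p=proj(f,np.c_[X.ravel(),Y.ravel(),np.full(X.size,z)],fish).astype(np.float32)
    return cv2.remap(f["image"],p[:,0].reshape(n,n),p[:,1].reshape(n,n),cv2.INTER_LINEAR)
E
python3 - <<'E'
from h import *
s=env.read_state(); print(s["position"],s["tool_rot"],s["clock"])
p=s["position"]; env.move_straight([p[0],p[1],0.36],rate=0.25)
out=[]
for n,(x,y) in {"rack":(0.52,-0.21),"box":(0.46,0.15)}.items():
    env.goto([x-0.06,y,0.36],[180,0,0]); f=env.grab_frame("wrist"); 
    print(n,f["position"],f["orientation"],f["fx"],f["cx"],f["cy"])
    np.save(f"pics/{n}.npy",f,allow_pickle=True)
    for t in ("small_box","rack","wax_tin","tape_measure"):
        print(t,[(round(d["score"],2),np.round(d["xyz"],3).tolist()) for d in env.search_frame(f,t)])
    out.append(topdown(f,x,y+(0.05 if n=="box" else 0),0.054 if n=="box" else 0.036,0.13,390,True))
cv2.imwrite("pics/w1.png",np.hstack(out)); print(env.read_state()["clock"],env.read_state()["tool_rot"])
E
```

```text
[ 0.13871067 -0.60937517  0.22255566] [ 1.79997918e+02  8.29589365e-04 -1.67179131e+02] 0.7
rack [ 0.53067447 -0.21044271  0.52261264] [-1.46880088e+01 -2.87089807e-02 -9.00734332e+01] 309.70691628693146 316.6068775580741 198.76731433537662
small_box [(0.9, [0.654, 0.241, 0.053]), (0.78, [0.467, 0.206, 0.032]), (0.59, [0.374, 0.418, 0.052])]
rack [(0.57, [0.524, -0.216, 0.034])]
wax_tin [(0.98, [0.468, 0.008, 0.029])]
tape_measure [(0.84, [0.665, 0.076, 0.029])]
box [0.47097442 0.14958463 0.52299554] [-1.46449282e+01 -3.56864676e-02 -9.00497192e+01] 309.70691628693146 316.6068775580741 198.76731433537662
small_box [(0.94, [0.468, 0.218, 0.013]), (0.85, [0.633, 0.261, 0.034]), (0.75, [0.342, 0.074, 0.026]), (0.71, [0.368, 0.464, 0.054])]
rack [(0.75, [0.521, -0.21, 0.026])]
wax_tin [(0.9, [0.468, 0.014, 0.029])]
tape_measure [(0.97, [0.653, 0.086, 0.025])]
5.125 [ 1.79987496e+02  8.92772786e-03 -8.53395502e-02]
```

View pics/w1.png

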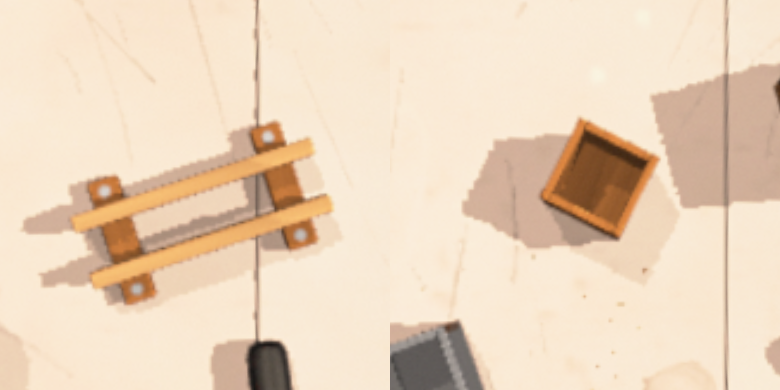

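The left panel shows the rack (rails at 17.6°, middle at about px (202,214), giving (0.525,-0.223)). The right panel shows the mid-brown box open side up, with its rim centred at px (600,178), giving (0.470,0.211) and yaw about -27.5°. Its sides measure about 59 mm, so it is the 60 mm one and not the larger one. A two-step turn with the tool at 45° looks feasible, so I'll check the IK.

```bash
cat >> h.py <<'E'
def tool(h,a,flip):
    h,a=np.radians(h),np.radians(a)
    z=np.array([np.cos(h)*np.cos(a),np.sin(h)*np.cos(a),-np.sin(a)])
    y=np.array([-np.sin(h),np.cos(h),0])*(-1 if flip else 1)
    return R.from_matrix(np.c_[np.cross(y,z),y,z])
def pose(g,h,a,flip):
    "TCP pose for grasp point g"
    r=tool(h,a,flip); return np.asarray(g)+0.019*r.apply([0,0,1]), r.as_euler('xyz',degrees=True)
E
python3 - <<'E'
from h import *
f=np.load("pics/box.npy",allow_pickle=True).item()
img=topdown(f,0.46,0.2,0.054,0.13,390,True); m=env.grab_frame("wrist")
ms=[d for d in env.trace(m,"small_box")]
for d in ms: 
    v=np.argwhere(d["mask"]).mean(0); print(round(d["score"],2),hit(m,v[1],v[0],0.03,True).round(3),d["mask"].sum())
def chk(n,c,hs,a=45):
    for h in hs:
        for fl in (0,1):
            r=[]
            for dz in (0,0.12):
                q=env.inverse_kinematics(*[x.tolist() for x in pose(np.add(c,[0,0,dz]),h,a,fl)]); r.append(None if q is None else np.round(q).astype(int).tolist())
            print(n,h,fl,*r)
chk("grip",[.47,.211,.03],[-27.5,62.5,-117.5])
chk("side",[.47,.211,.03],[-66,114,-90,90,-40,140])
chk("rack",[.525,-.223,.063],[17.6,-72.4,107.6])
E
```

```text
0.71 [0.47  0.213 0.03 ] 1655
0.7 [0.348 0.073 0.03 ] 1631
0.61 [0.364 0.469 0.03 ] 3271
0.59 [0.639 0.26  0.03 ] 2562
grip -27.5 0 None [48, 14, -58, 87, -43, 115]
grip -27.5 1 None [48, 14, -58, 87, -43, -65]
grip 62.5 0 [8, 27, -27, -81, -35, 34] [17, 11, -25, -61, -36, 2]
grip 62.5 1 [8, 27, -27, -81, -35, -146] None
grip -117.5 0 [48, 45, -9, 10, -80, 99] [48, 36, -6, 10, -92, 101]
grip -117.5 1 [48, 45, -9, 10, -80, -81] [48, 36, -6, 10, -92, -79]
side -66 0 [57, 36, -41, 48, -53, 104] [58, 26, -35, 40, -65, 117]
side -66 1 [57, 36, -41, 48, -53, -76] [58, 26, -35, 40, -65, -63]
side 114 0 [13, 36, -9, -50, -66, 40] [14, 25, -6, -46, -75, 29]
side 114 1 [13, 36, -9, -50, -66, -140] [14, 25, -6, -46, -75, -151]
side -90 0 [55, 41, -25, 27, -66, 105] [55, 31, -20, 25, -79, 111]
side -90 1 [55, 41, -25, 27, -66, -75] [55, 31, -20, 25, -79, -69]
side 90 0 [10, 31, -18, -62, -52, 35] [12, 19, -15, -54, -59, 18]
side 90 1 [10, 31, -18, -62, -52, -145] [12, 19, -15, -54, -59, -162]
side -40 0 [47, 30, -57, 90, -45, 94] [55, 18, -51, 66, -50, 117]
side -40 1 [47, 30, -57, 90, -45, -86] [55, 18, -51, 66, -50, -63]
side 140 0 [19, 41, -1, -38, -79, 49] [19, 32, 3, -37, -89, 41]
side 140 1 [19, 41, -1, -38, -79, -131] [19, 32, 3, -37, -89, -139]
rack 17.6 0 [-34, 25, -20, -71, -36, 19] [-28, 13, -17, -54, -39, -6]
rack 17.6 1 [-34, 25, -20, -71, -36, -161] [-28, 13, -17, -54, -39, 174]
rack -72.4 0 [-11, 27, -55, 111, -42, 100] [-1, 15, -51, 83, -42, 125]
rack -72.4 1 [-11, 27, -55, 111, -42, -80] [-1, 15, -51, 83, -42, -55]
rack 107.6 0 [-24, 44, 12, -32, -91, 51] [-25, 37, 17, -32, -102, 45]
rack 107.6 1 [-24, 44, 12, -32, -91, -129] [-25, 37, 17, -32, -102, -135]
```

```bash
cat >> h.py <<'E'
def ms(g,h,a,fl,rate=0.12,fl_n=None):
    p,o=pose(g,h,a,fl); r=env.move_straight(p.tolist(),o.tolist(),rate,fl_n); s=env.read_state()
    print("at",np.round(s["position"],4),"hit",r,"t",round(s["clock"],2),"op",round(s["opening"],3),"F",np.round(s["force"],1),"ff",np.round(s["finger_force"],1)); return r
def gt(g,h,a,fl):
    p,o=pose(g,h,a,fl); env.goto(p.tolist(),o.tolist()); s=env.read_state(); print("goto",np.round(s["joint_positions"]),round(s["clock"],2),np.round(s["force"],1))
E
python3 - <<'E'
from h import *
c=np.array([.470,.212,.031]); up=lambda z:c+[0,0,z]
gt(up(.16),100,45,1)
ms(up(.05),62.5,45,1,0.15)
ms(c,62.5,45,1,0.06,12)
env.gripper_to(0,25); env.dwell(0.2)
ms(up(.02),62.5,45,1,0.06)
f=env.grab_frame("side"); cv2.imwrite("pics/g1.png",cv2.resize(f["image"][150:330,200:440],None,fx=3,fy=3))
E
```

```text
goto [  13.   18.   -9.  -49.  -69. -162.] 8.28 [-0.4 -0.3 -0.4]
at [0.477  0.224  0.0682] hit False t 9.17 op 1.005 F [-0.2  0.2  0.1] ff 0.0
at [0.4765 0.224  0.018 ] hit False t 10.15 op 1.003 F [ 0.7 -0.1 -0.5] ff 0.0
at [0.4761 0.2238 0.0373] hit False t 11.43 op 0.685 F [ 0.1 -0.2 -1.7] ff 25.0
```

View pics/g1.png

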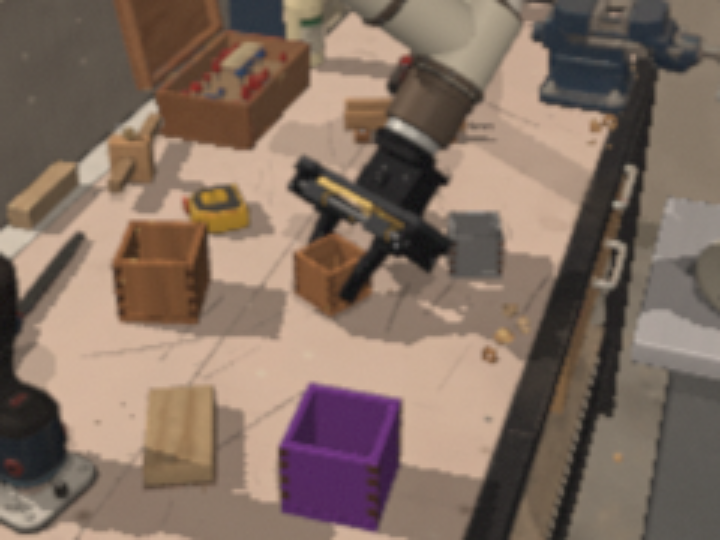

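The box is held level in the pads (crop px 330,270; opening 0.685, about 60 mm). Next I'll turn it a quarter and set it on its side.

```bash
python3 - <<'E'
from h import *
c=np.array([.470,.212,.030]); up=lambda z:c+[0,0,z]
ms(up(.16),100,45,1,0.15)
gt(up(.14),114,45,0)
ms(up(.015),114,45,0,0.15)
env.dwell(0.2)
ms(up(-.006),114,45,0,0.02,4)
f=env.grab_frame("side"); cv2.imwrite("pics/s1.png",cv2.resize(f["image"][180:300,240:400],None,fx=4,fy=4))
E
```

```text
at [0.4668 0.2251 0.1755] hit False t 12.55 op 0.687 F [-0.3 -0.6 -1.6] ff 25.0
goto [ 14.  24.  -5. -46. -76.  27.] 15.32 [-0.2 -0.3 -0.5]
at [0.4652 0.2244 0.0323] hit False t 16.31 op 0.687 F [ 0.7  0.5 -1.2] ff 25.0
at [0.4644 0.2243 0.0154] hit True t 17.28 op 0.689 F [ 0.3 -0.2  3.7] ff 25.0
```

View pics/s1.png

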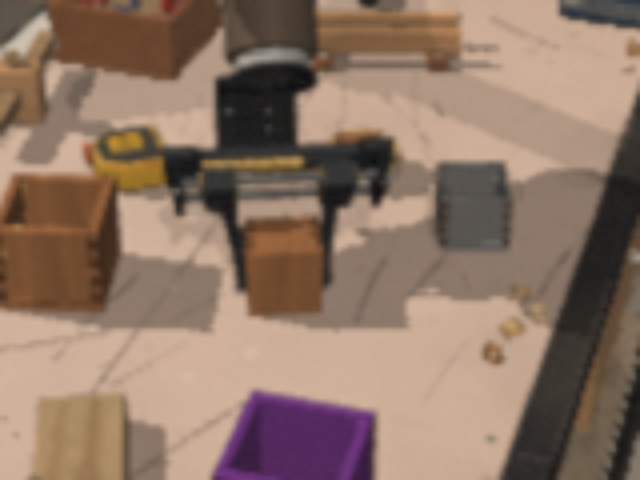

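The box is on its side with its bottom facing the side camera (crop px 285,275) and the open end toward the rack. I'll release it and regrip from the other side.

```bash
python3 - <<'E'
from h import *
c=np.array([.470,.212,.0288]); up=lambda z:c+[0,0,z]
env.gripper_to(1.0); ms(up(.10),114,45,0,0.15); 
d=np.array([.468,.2156,.031]); 
gt(d+[0,0,.10],-66,45,1)
f=env.grab_frame("wrist"); g=env.grab_frame("side")
for q in (f,g): print([(round(e["score"],2),np.round(e["xyz"],3).tolist()) for e in env.search_frame(q,"small_box")])
cv2.imwrite("pics/s2.png",np.vstack([cv2.resize(topdown(f,.468,.2156,.06,.1,300,True),None,fx=1,fy=1),cv2.resize(g["image"][190:290,260:360],(300,300))]).reshape(600,300,3))
E
```

```text
at [0.4639 0.2242 0.1147] hit False t 18.93 op 1.002 F [-0.3 -0.3  0.4] ff 0.0
goto [ 59.  27. -36.  40. -64. -65.] 20.43 [ 0.3 -0.8 -0.1]
[(0.93, [0.665, 0.223, 0.065]), (0.71, [0.355, 0.062, 0.037]), (0.66, [0.482, 0.214, 0.06])]
[(0.92, [0.643, 0.284, 0.049]), (0.84, [0.471, 0.227, 0.047]), (0.79, [0.34, 0.104, 0.03]), (0.56, [0.364, 0.494, 0.053])]
```

View pics/s2.png

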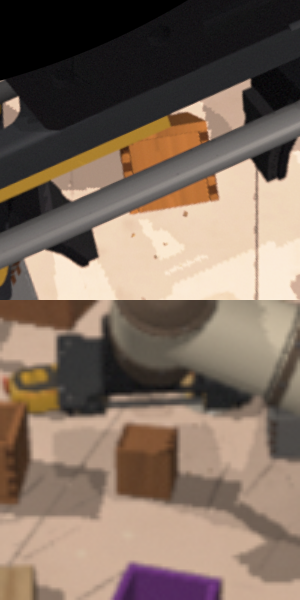

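The wrist view (top half) shows the box's top face centred at about px (169,166), with edges at about 9° instead of 24°. It appears to have been nudged on release. I'll fit its pose to the side-camera mask to confirm.

```bash
python3 - <<'E'
from h import *
from scipy.optimize import minimize
obs=[]
for n in("side","scene","wrist"):
    f=env.grab_frame(n)
    for e in env.trace(f,"small_box"):
        v=np.argwhere(e["mask"]).mean(0); P=hit(f,v[1],v[0],.03,n=="wrist")
        if np.hypot(*(P[:2]-[.475,.21]))<.04: obs.append((n,f,e["mask"])); print(n,e["score"],P.round(3),e["mask"].sum()); break
def pts(p):
    r=R.from_euler('z',p[2],degrees=True); X=np.array([[i*.027,j*.030,.030+k*.030] for i in(-1,1) for j in(-1,1) for k in(-1,1)])
    return r.apply(X)+[p[0],p[1],0]
def cost(p,use):
    c=0
    for n,f,m in use:
        q=cv2.convexHull((proj(f,pts(p),n=="wrist")*16).astype(np.int32)); a=np.zeros(m.shape,np.uint8); cv2.fillConvexPoly(a,q,1,shift=4)
        a=a>0; c+=1-(a&m).sum()/(a|m).sum()
    return c
S=[o for o in obs if o[0]!="wrist"]
for use in [S]+[[o] for o in S]:
    best=min((minimize(cost,[.475,.21,y],args=(use,),method="Nelder-Mead",options=dict(initial_simplex=[[.475,.21,y],[.485,.21,y],[.475,.2,y],[.475,.21,y+10]])) for y in(-60,-75,-90)),key=lambda r:r.fun)
    print([o[0] for o in use],best.x.round(4),best.fun)
E
```

```text
side 0.84 [0.482 0.201 0.03 ] 513
scene 0.63 [0.474 0.202 0.03 ] 402
wrist 0.64 [0.486 0.203 0.03 ] 3110
['side', 'scene'] [  0.4796   0.2018 -81.5831] 0.218604871016154
['side'] [  0.4815   0.1998 -79.0777] 0.03752345215759845
['scene'] [  0.4747   0.2017 -98.7719] 0.10888888888888892
```

Confirmed: the box centre is at (0.481,0.202), axis at -81°. I'll regrip there and carry it to above the rack.

```bash
python3 - <<'E'
from h import *
d=np.array([.481,.2025,.031]); h=-81
ms(d+[0,0,.07],h,45,1,0.12)
ms(d,h,45,1,0.06,10)
env.gripper_to(0,25); env.dwell(0.2)
ms(d+[0,0,.19],h,45,1,0.15)
r=np.array([.525,-.223,.063])
gt(r+[0,0,.12],17.6,45,0)
f=env.grab_frame("side"); cv2.imwrite("pics/r1.png",cv2.resize(f["image"][120:240,260:420],None,fx=4,fy=4))
E
```

```text
at [0.4833 0.189  0.0874] hit False t 21.37 op 1.005 F [ 0.6 -0.3  0. ] ff 0.0
at [0.4833 0.1894 0.0179] hit False t 22.68 op 1.002 F [-0.3 -0.   1. ] ff 0.0
at [0.4828 0.1889 0.2067] hit False t 24.89 op 0.689 F [ 0.8 -0.8 -1.8] ff 25.0
goto [-28.  13. -17. -54. -39.  -6.] 26.48 [ 0.9 -0.3 -1.6]
```

View pics/r1.png

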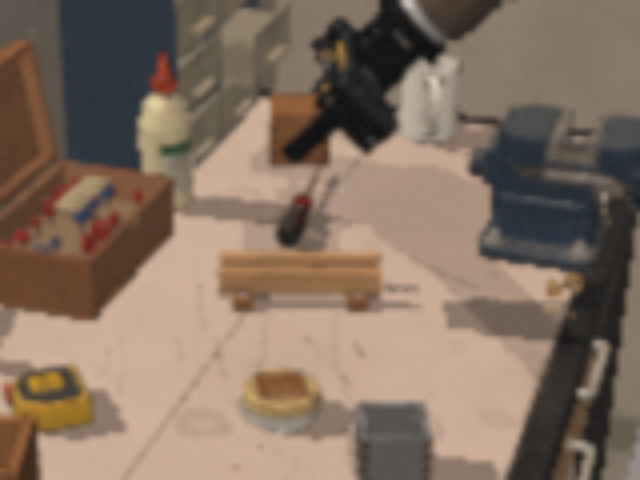

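The box hangs upside down and level above the rack (crop px 300,130), with nothing in the way. Lowering it slowly with a force stop, then a small release.

```bash
python3 - <<'E'
from h import *
r=np.array([.525,-.223,.063])
ms(r+[0,0,.018],17.6,45,0,0.12); env.dwell(0.3)
ms(r+[0,0,-.012],17.6,45,0,0.015,3)
env.dwell(0.2); s=env.read_state(); print(np.round(s["force"],1),np.round(s["wrist_torque"],2))
f=env.grab_frame("side"); a=f["image"][140:240,280:410]
env.gripper_to(0.74); env.dwell(0.3); s=env.read_state(); print(s["opening"],s["finger_force"],np.round(s["force"],1))
f=env.grab_frame("side"); b=f["image"][140:240,280:410]
cv2.imwrite("pics/r2.png",np.hstack([cv2.resize(i,None,fx=3,fy=3,interpolation=cv2.INTER_CUBIC) for i in(a,b)]))
E
```

```text
at [ 0.5383 -0.2189  0.0681] hit False t 27.52 op 0.691 F [-0.5  0.7 -1.3] ff 25.0
at [ 0.5378 -0.2189  0.0481] hit True t 29.08 op 0.683 F [-0.7 -0.3  3.9] ff 25.0
[-0.4 -0.6  6.1] [-0.29  0.61  0.  ]
0.7383548025508906 0.0 [0.7 0.1 0.9]
```

View pics/r2.png

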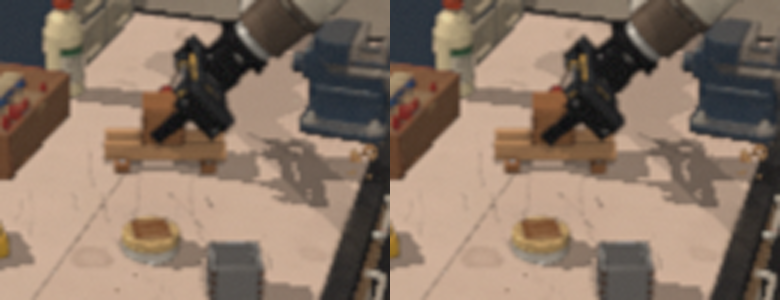

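The box rests across both rails and is released (finger force 0, crop px 160,118 / 550,118 unchanged). I'll open further and back out along the tool axis, watching the force.

```bash
python3 - <<'E'
from h import *
for o in(.82,.92): env.gripper_to(o); env.dwell(.15)
s=env.read_state(); z=rot(s["tool_rot"]).apply([0,0,1]); p=np.array(s["position"]); print(np.round(s["force"],1),s["opening"])
print(env.move_straight((p-.10*z).tolist(),None,0.06,3)); s=env.read_state(); print(np.round(s["position"],3),np.round(s["force"],1))
p=np.array(s["position"]); env.move_straight((p+[0,0,.12]).tolist(),None,0.15)
env.goto([.42,-.05,.36],[180,0,0])
f=env.grab_frame("wrist"); g=env.grab_frame("side")
for t in ("wax_tin","tape_measure","sanding_block","red_driver","rack","small_box"): print(t,[(round(e["score"],2),np.round(e["xyz"],3).tolist()) for e in env.search_frame(f,t)])
cv2.imwrite("pics/end.png",np.hstack([topdown(f,.525,-.223,.09,.1,390,True),cv2.resize(g["image"][150:250,285:385],(390,390),interpolation=cv2.INTER_CUBIC)]))
print(env.read_state()["clock"])
E
```

```text
[0.5 0.5 0. ] 0.9252202645470765
False
[ 0.47  -0.24   0.118] [-0.3 -0.4  1.1]
wax_tin [(0.79, [0.468, 0.012, 0.029])]
tape_measure [(0.62, [0.662, 0.081, 0.027])]
sanding_block [(0.78, [0.53, 0.446, 0.03])]
red_driver [(0.73, [0.572, -0.362, 0.027])]
rack [(0.78, [0.523, -0.214, 0.023])]
small_box [(0.84, [0.523, -0.213, 0.087]), (0.77, [0.653, 0.259, 0.048]), (0.73, [0.372, 0.421, 0.05])]
35.8583
```

View pics/end.png

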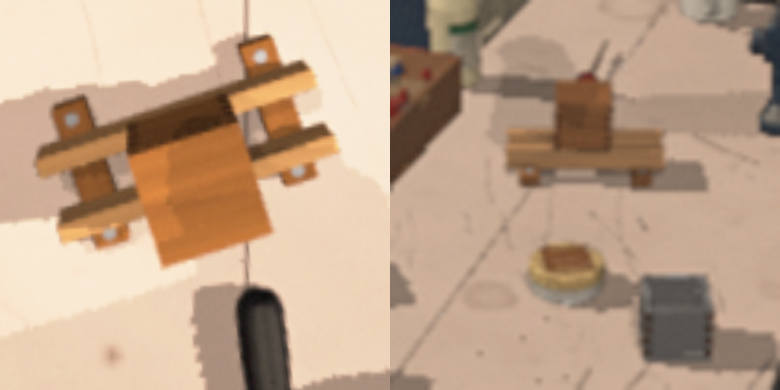

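The box sits upside down on both rails, square and level, with its top centre at about px (200,195), roughly 3 mm from the rack's middle. The bystanders have not moved.

```bash
python3 -c "
from workcell import env; print(env.close_job())"
```

```text
the job is handed in; nothing more can be done
None
```

The small brown box is upside down on the finishing rack, resting level across both rails about 3 mm from the middle; I let go of it, saw no bystander moved, and handed the job in at about 36 s.

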